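Clamp the glued gift box

TASK

The wooden gift box has just been glued: pump the trigger of the bar clamp back towards its hand grip, pull after pull, until the sprung pad meets the box and presses it against the steel stop with the pad's spring squeezed about half way. Finish while holding the trigger there, because the pressure fades when it is let go. Never squeeze the spring far past half way, which would crush the box; work the clamp by its trigger only, without touching the jaw or the box, and leave the other things on the counter alone.

Things in the scene. Friction and masses are not known exactly. Their poses are not given: they have to be found in the camera images.
- clamp: One-hand bar clamp bolted to the counter: base plate 115 x 80 x 8 mm, two grey side plates (tops 86 mm above the counter) with the trigger between, upright black hand grip (18 x 26 mm, centred at x = -40 mm, 146 mm high). Origin: on the counter below the trigger's pivot. +x runs along the toothed bar to jaw, box and stop; z is up. The bar's tail reaches back to x = -110 mm, 29 mm high.
- trigger: Steel lever 18 mm wide, 6 mm thick, with a black horizontal finger bar at its top (14 mm diameter, 32 mm long, along y). Origin: its pivot, 72 mm above the counter; axes those of the clamp when at rest. Worked by pushing the finger bar along the clamp's -x towards the hand grip, from the jaw's side, where at least 45 mm is free (the jaw is only 76 mm high).
- trigger_bar (a point): Centre of the trigger's finger bar, 62 mm from the pivot. At rest it is at clamp x = +14 mm, 132 mm above the counter; pulled fully it is at x = -14 mm, the same height (134 mm half way).
- trigger_pull (a joint): Trigger angle in rad: 0 at rest (leaning 0.23 rad to the jaw), 0.46 fully pulled (0.23 rad to the grip). A spring returns it: 3 to 5 N at the finger bar, 6 to 12 N while driving. Pulling drives the jaw about 30 mm per rad by teeth 9 mm apart: a full pull from rest to 0.42 or more, let back to rest, gives 9 mm after some 5 mm of lost motion; the return leaves the jaw in place.
- jaw_slide (a joint): Travel of the jaw and its toothed bar, in m, 0 to 0.085, growing towards the box. Friction (5.5 N) holds the jaw when the trigger is let go, but not a well squeezed pad: the jaw then slips back until the pad's spring is squeezed about 5 mm. Pulling again presses it up again, sometimes only as far as before (8 mm or more).
- jaw: The clamp's moving jaw with its sprung pad: a grey plate 60 mm wide, 76 mm high, 10 mm thick on the end of the bar. Origin: on the counter below the plate's rear face; it moves along the clamp's x, which is its own x.
- pad_spring (a joint): How far the pad is pushed back into the jaw against its spring, in m: 0 free, 0.018 solid. The force on the box is about 1.5 N + 0.6 N per mm. Seen from the side, the 18 mm gap between pad and jaw shrinks, and the heads of two steel pins come out behind the jaw by the same amount.
- pad_face (a point): Centre of the front face of the pad (black rubber, 60 x 56 mm), 45 mm above the counter. It meets the near face of the gift box.
- gift_box: Loose small wooden chest, 70 mm along x, 100 mm along y, 78 mm high, 0.5 kg, brass clasp, standing on the counter just short of the stop; its axes are those of the clamp. Origin: centre of its underside; the pad meets its face at x = -35 mm.
- stop: Steel angle bracket bolted to the counter, upright plate 110 mm wide and 75 mm high. Origin: on the counter below the middle of the face that looks at the box; x points away from the box.
- jam_jar: Bystander: jam jar, 60 mm diameter, 85 mm high. Origin under its centre.
- mug: Bystander: white mug, 76 mm diameter, 85 mm high. Origin under its centre.
- tea_caddy: Bystander: copper tea tin, 68 mm diameter, 110 mm high. Origin under its centre.

How it is judged:
By the outcome, as a careful person would: the job done as asked, in the order asked, and still so for the second after the job is handed in, while the arm keeps its last pose, push and grip.
It also fails if it takes over 58 s, if anything falls off the work surface, if the arm or the gripper's body presses on something with over 40 N, if the wrist force passes 120 N, or if a joint passes its speed limit or range.

ROBOT

A 6-joint arm with a two-finger parallel gripper is mounted at the origin on the work surface. World frame = base frame: x ahead of the robot, y to its left, z up, the work surface at z = 0. Lengths are in mm, angles in rad, forces in N, time in s.
With the tool pointing down it reaches from about 250 to 850 mm from the base axis. Payload 12.5 kg.
Tool frame: the origin (TCP) lies midway between the tips of the shut fingers; the grasp point (between the pads) lies 19 mm behind it; z points along the fingers, y is the line along which they close (so a half turn about z gives the same grasp; the last joint's range is limited). The gripper opens to 93 mm and grips with 3 to 60 N. Pads are 15 mm wide; open, the fingers measure 128 mm over their backs; the gripper's body (75 mm by 188 mm) begins 65 mm behind the grasp point.
Start: joints at [1.155, 0.351, 1.652, -0, 1.139, -0.085], TCP at [178.608, 520.176, 218.633] pointing down, gripper open.
Joint ranges: [-2.75, 2.75], [-0.79, 2.1], [0.01, 2.65], [-1.57, 4.71], [0.07, 3.14], [-2.87, 2.87]. Speed limits (rad/s): [2.22, 2.22, 2.79, 3.14, 3.14, 3.14].

INTERFACE

Orientations are given as a unit quaternion [x, y, z, w].
In Python, from cell import get_obs, camera, finish_job, spot_in, outline_of gives the robot as it stands.
- The arm moves only by the shell command python3 -m pendant 'ROWS' [OPENING] [FORCE]. ROWS is a JSON object of lists of equal length, an entry for each row: "delta_pos": the shift along the tool's x, y, z in mm, a list of three; "spin": the turn about the tool's z in degrees. In form: {"delta_pos": [[x, y, z], ...], "spin": [spin, ...]}. A call has 1 to 8 rows; each row is the pose to reach, as a shift and turn from the pose commanded when the call began, along the tool's axes at that moment; what a row does not reach only later rows make up. A row lasts 1/10 s, in which the tool goes at most 50 mm and 8.59 degrees, less where a joint would pass 70% of its speed; a pose out of reach is approached as far as the arm can. A call with a gripper value outside its range is refused whole. OPENING is the opening, from 0 (shut) to 1 (fully open), set as the call begins (- or left out, the last holds). The fingers move at their own pace and stop on an object; FORCE is the grip in N (left out, the last holds). Time passes only in rows, so rows that repeat a pose let the fingers close. It gives the time, the measured TCP pose, the force, the opening and the grip force at its end, in the units of the state.
- get_obs(): the state, without advancing time (a new reading comes with each control period).
- camera(name): name is "side" or "top"; returns a dict with "image" (480x640x3 uint8, red, green, blue), "depth" (480x640 float32, mm along the optical axis (not along the pixel's ray), 0 where there is no reading), "intrinsics" (3x3 intrinsics, pixels), "rvec" (rotation vector, rad) and "tvec" (3), from world to camera coordinates, as OpenCV has them. Camera axes: x right, y down, z forward; pixel columns grow to the right and rows downward; lengths in mm; the calibration is good to about 2 mm. A picture is of the moment at which its call begins.
- finish_job(): hands the job in; it is judged then, once.
Trained networks look in the newest picture that a camera, given by its name, has taken for a name from the list of things; names that differ only in an ending like _2 or _b are one class to them, and where a whole thing is asked for, a point or a joint stands for the part that bears it (a point fixed in the world has none). Each returns a list of dicts, best first, with "conf" (0 to 1); they miss things now and then, are a little off and sometimes report something else, mostly with a low value. They report only what shows in the picture. A call takes as long as a camera call.
- spot_in(camera, target): "point" ([column, row] in pixels, amid what is visible of it).
- outline_of(camera, target): "region" (480x640 bool, what is visible of it) and "point" ([column, row] in pixels, amid what is visible of it).
The state is a dict: "time": time; "qpos": joint angles; "qd": joint speeds; "joint_efforts": joint torques, N m; "ee_pos": TCP position; "orientation": TCP orientation; "force": force on the tool from outside, world axes, zero at the start; "ft_torque": the same for the moment, N m; "gripper_width": finger opening in mm; "grasp_force": force on a finger pad.
Only numpy, scipy, OpenCV 4.12 (cv2) and the standard library are available. Lean on these libraries where they do the work, as an engineer would, in place of code of your own. Each camera call takes 0.05 s, during which the arm holds its last target. There are 200 camera calls.

## Working session

There is one attempt and no reset: what is moved stays moved. The work goes in short steps, Python scripts to look and compute and a shell command to move; the robot and the scene stay as the last step left them, time stands still between calls to the robot, and variables do not carry over. Pictures are saved under pics/ and viewed, at most 10 in all, crops included, and the job is handed in when it is done.

```bash
ls; mkdir -p pics; cat > h.py <<'E'
import numpy as np, cv2
from cell import get_obs, camera, finish_job, spot_in, outline_of
def cam(n):
    c=camera(n); R,_=cv2.Rodrigues(np.array(c['rvec'],float)); c['R']=R; c['t']=np.array(c['tvec'],float).ravel(); c['K']=np.array(c['intrinsics'],float); return c
def pts(c,region):
    r,q=np.nonzero(region&(c['depth']>0)); d=c['depth'][r,q]
    p=np.linalg.inv(c['K'])@np.stack([q*d,r*d,d]); return (c['R'].T@(p-c['t'][:,None])).T
def proj(c,P):
    p=c['R']@np.asarray(P,float).T.reshape(3,-1)+c['t'][:,None]; p=c['K']@p; return (p[:2]/p[2]).T
def save(c,n,crop=None,s=1):
    im=c['image'][...,::-1]
    if crop: a,b,w,h=crop; im=im[b:b+h,a:a+w]
    cv2.imwrite('pics/'+n,cv2.resize(im,None,fx=s,fy=s,interpolation=cv2.INTER_CUBIC))
E
python3 - <<'E'
from h import *
o=get_obs(); print(o['time'],o['ee_pos'],o['orientation'])
for n in ('side','top'):
    c=cam(n); save(c,n+'0.png'); print(n,'campos',-c['R'].T@c['t'])
    for t in ('clamp','trigger','jaw','gift_box','stop','jam_jar','mug','tea_caddy'):
        for r in outline_of(n,t)[:1]:
            p=pts(c,r['region']); print(t,round(r['conf'],2),np.round(r['point']),r['region'].sum(),np.round(np.median(p,0)),np.round(np.percentile(p,3,0)),np.round(np.percentile(p,97,0)))
    for t in ('trigger_bar','pad_face'): print(t,spot_in(n,t)[:2])
E
```

```text
pics
0.0 [178.47338005 519.87157951 218.11496589] [ 1.64635575e-01  9.86354294e-01 -5.59656451e-04 -1.42000182e-04]
side campos [  81.91839781 -450.26099062  664.15686946]
clamp 0.78 [343. 308.] 4733 [ 521. -110.   48.] [ 493. -178.    6.] [569.   5. 140.]
trigger 0.67 [344. 278.] 381 [534. -98. 115.] [ 521. -111.   61.] [548. -89. 139.]
jaw 0.57 [315. 277.] 1111 [544. -22.  59.] [520. -33.   2.] [581.  12.  76.]
gift_box 0.75 [283. 253.] 2416 [549.  67.  70.] [515.  46.  10.] [609. 122.  80.]
stop 0.95 [255. 249.] 355 [534. 136.  41.] [523. 119.   1.] [615. 189.  76.]
jam_jar 0.64 [152. 238.] 1221 [406. 314.  56.] [384. 303.   5.] [435. 352.  86.]
mug 0.8 [367. 228.] 1702 [732.  12.  55.] [715. -21.   5.] [788.  71.  85.]
tea_caddy 0.77 [501. 316.] 2516 [ 680. -326.   83.] [ 670. -352.    9.] [ 724. -294.  111.]
trigger_bar [{'point': [344.9, 278.8], 'conf': 0.76}]
pad_face [{'point': [309.0, 277.1], 'conf': 0.83}, {'point': [344.4, 280.6], 'conf': 0.75}]
top campos [ 405.20556235   11.26012713 1138.27627913]
clamp 0.62 [374. 279.] 2451 [530. -94.  26.] [ 492. -175.    1.] [575.   8. 144.]
jaw 0.61 [334. 276.] 365 [546.  -9.  73.] [521. -27.   2.] [577.  14.  79.]
gift_box 0.71 [290. 263.] 1719 [564.  88.  78.] [518.  52.  28.] [614. 125.  82.]
stop 0.72 [260. 258.] 1190 [579. 159.   8.] [528. 123.   1.] [634. 189.  77.]
jam_jar 0.84 [170. 331.] 874 [413. 326.  84.] [387. 307.   7.] [440. 358.  88.]
mug 0.87 [323. 184.] 1384 [760.  23.  36.] [716. -14.   1.] [788.  71.  86.]
tea_caddy 0.63 [474. 208.] 1269 [ 694. -306.  107.] [ 671. -342.   11.] [ 729. -283.  113.]
trigger_bar [{'point': [375.3, 277.6], 'conf': 0.43}, {'point': [475.1, 204.9], 'conf': 0.21}]
pad_face [{'point': [330.2, 279.0], 'conf': 0.62}]
```

```bash
python3 - <<'E'
import cv2
for n,(a,b,w,h) in (('side',(220,200,260,180)),('top',(220,180,260,180))):
    im=cv2.imread(f'pics/{n}0.png')[b:b+h,a:a+w]; cv2.imwrite(f'pics/{n}0c.png',cv2.resize(im,None,fx=3,fy=3,interpolation=cv2.INTER_CUBIC))
E
python3 - <<'E'
from h import *
# directions from gift box top plane & side/clamp tops
c=cam('top')
for t,z0,z1 in (('gift_box',74,84),('jaw',70,82),('clamp',80,92),('clamp',135,155),('stop',70,80),('clamp',4,14)):
    r=outline_of('top',t)
    if not r: continue
    p=pts(c,r[0]['region']); p=p[(p[:,2]>z0)&(p[:,2]<z1)]
    if len(p)<5: print(t,'few'); continue
    print(t,z0,len(p),cv2.minAreaRect(p[:,:2].astype(np.float32)),np.median(p,0).round(1))
E
```

```text
gift_box 74 1484 ((567.8345947265625, 89.61236572265625), (70.05318450927734, 99.46952819824219), 79.67962646484375) [566.8  89.2  78.4]
jaw 70 242 ((551.416015625, -5.797388076782227), (37.82130432128906, 58.97892761230469), 79.5754623413086) [550.8 -13.3  74.6]
clamp 80 163 ((531.6554565429688, -110.5872802734375), (77.72859191894531, 36.393123626708984), 79.10033416748047) [ 524.2 -106.6   85.6]
clamp 135 218 ((532.267822265625, -116.98851776123047), (69.87127685546875, 30.919599533081055), 82.7365493774414) [ 529.4 -134.2  141.8]
stop 70 190 ((574.1102905273438, 131.54638671875), (8.530149459838867, 104.43504333496094), 79.75333404541016) [572.4 131.4  74.7]
clamp 4 843 ((531.7523803710938, -114.51924896240234), (115.44098663330078, 80.34300231933594), 79.35889434814453) [ 511.6 -109.     8.3]
```

View pics/side0c.png

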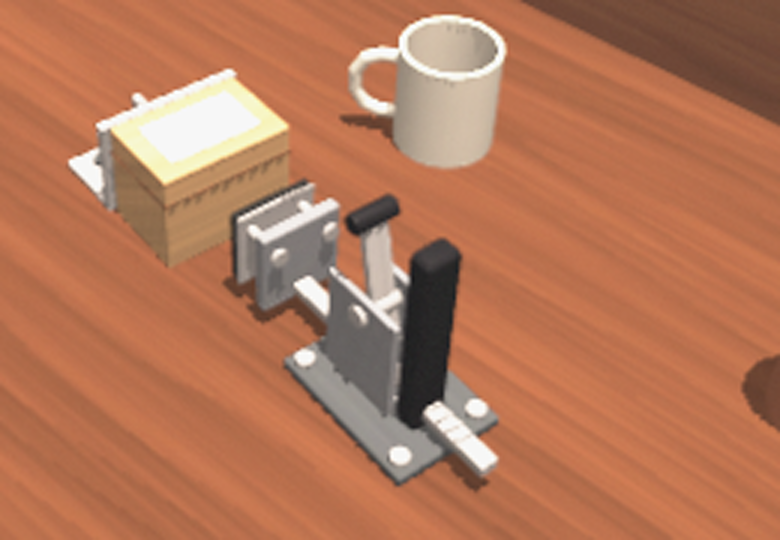

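View pics/top0c.png

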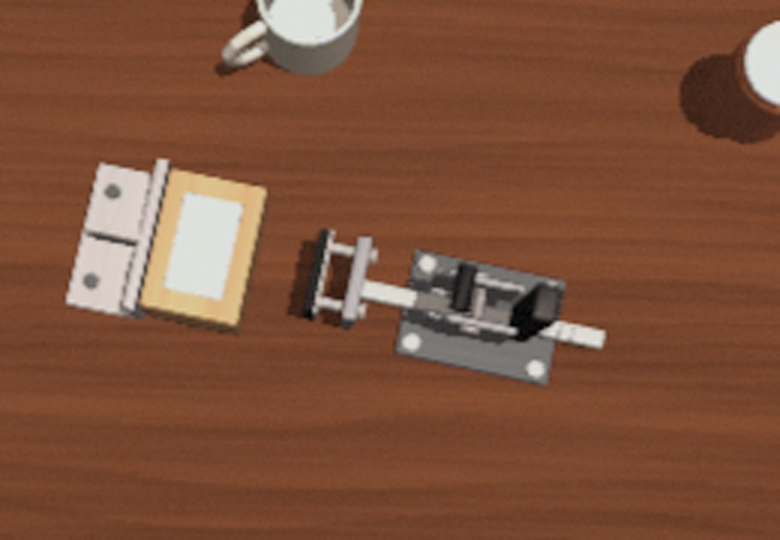

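The side crop shows the clamp, with the bar of the trigger at about (345,271) in full-image pixels. The pad is clear of the box, and the box stands just short of the stop. In the top view, clamp +x points left, and there is a gap of about 43 mm between pad and box.

```bash
cat >> h.py <<'E'
YAW=np.radians(79.6); U=np.array([np.cos(YAW),np.sin(YAW)]); V=np.array([-U[1],U[0]])
E
python3 - <<'E'
from h import *
for n in ('top','side'):
    c=cam(n); allp=pts(c,c['depth']>0)
    s=allp[(abs(allp[:,0]-532)<70)&(abs(allp[:,1]+105)<90)]
    a=s[:,:2]@U; b=s[:,:2]@V; z=s[:,2]
    m=(z>122)&(z<155)
    h,e=np.histogram(a[m],bins=np.arange(-120,0,4)); print(n,list(zip(e.astype(int),h)))
    for lo,hi in ((-90,30),):
        pass
    k=m&(z>136)
    print('all>136',np.c_[a[k],b[k],z[k]].round(0)[::6].tolist())
    o=get_obs(); print('tcp uv',o['ee_pos'][:2]@U,o['ee_pos'][:2]@V)
E
```

```text
top [(np.int64(-120), np.int64(0)), (np.int64(-116), np.int64(0)), (np.int64(-112), np.int64(0)), (np.int64(-108), np.int64(0)), (np.int64(-104), np.int64(0)), (np.int64(-100), np.int64(0)), (np.int64(-96), np.int64(0)), (np.int64(-92), np.int64(0)), (np.int64(-88), np.int64(0)), (np.int64(-84), np.int64(0)), (np.int64(-80), np.int64(0)), (np.int64(-76), np.int64(0)), (np.int64(-72), np.int64(0)), (np.int64(-68), np.int64(0)), (np.int64(-64), np.int64(0)), (np.int64(-60), np.int64(0)), (np.int64(-56), np.int64(9)), (np.int64(-52), np.int64(28)), (np.int64(-48), np.int64(26)), (np.int64(-44), np.int64(31)), (np.int64(-40), np.int64(34)), (np.int64(-36), np.int64(9)), (np.int64(-32), np.int64(0)), (np.int64(-28), np.int64(0)), (np.int64(-24), np.int64(0)), (np.int64(-20), np.int64(0)), (np.int64(-16), np.int64(0)), (np.int64(-12), np.int64(0)), (np.int64(-8), np.int64(0))]
all>136 [[12.0, -558.0, 137.0], [10.0, -556.0, 139.0], [5.0, -555.0, 138.0], [14.0, -549.0, 139.0], [12.0, -548.0, 137.0], [10.0, -546.0, 137.0], [-42.0, -557.0, 141.0], [-40.0, -553.0, 146.0], [15.0, -541.0, 137.0],
[... 1878 characters left out ...]
, 145.0], [-45.0, -549.0, 146.0], [-41.0, -542.0, 144.0], [-48.0, -549.0, 146.0], [-40.0, -538.0, 144.0], [-47.0, -545.0, 146.0], [-53.0, -553.0, 145.0], [-45.0, -538.0, 146.0], [-51.0, -546.0, 146.0], [-40.0, -532.0, 143.0], [-48.0, -538.0, 145.0], [-53.0, -546.0, 145.0], [-39.0, -533.0, 140.0], [-49.0, -537.0, 146.0], [-54.0, -545.0, 144.0], [-45.0, -530.0, 143.0], [-53.0, -536.0, 147.0], [-55.0, -547.0, 142.0], [-46.0, -531.0, 141.0], [-55.0, -536.0, 146.0], [-55.0, -550.0, 138.0], [-51.0, -532.0, 143.0], [-56.0, -539.0, 143.0], [-49.0, -531.0, 140.0], [-57.0, -537.0, 142.0], [-53.0, -532.0, 140.0], [-51.0, -532.0, 136.0], [-56.0, -534.0, 136.0]]
tcp uv 543.8826236666532 -81.7985311576979
```

```bash
python3 -m pendant '{"delta_pos":[[-33,-27,0],[-67,-54,0],[-100,-81,0],[-133,-108,0],[-167,-135,0],[-200,-162,0],[-233,-189,0],[-267,-215,0]],"spin":[5,10,15,20,25.5,30.5,35.5,40.7]}' 0 20
python3 - <<'E'
from h import *
from scipy.spatial.transform import Rotation as R
o=get_obs(); r=R.from_quat(o['orientation']).as_matrix(); d=np.r_[38*U-545*V,218]-o['ee_pos']
print(o['ee_pos'],r.T@d,np.degrees(np.arctan2(r[1,0],r[0,0]))-79.6)
E
```

```text
time: 2.35
ee_pos: [361.9, 228.6, 218.9]
orientation: [0.499, 0.867, 0.0, 0.0]
force: [0.3, 0.7, 0.3]
gripper_width: 33.6
grasp_force: 0.0
[361.89198976 228.57835854 218.86779273] [-341.3257377    11.0752462     0.88080182] 40.550132879128014
```

```bash
python3 -m pendant '{"delta_pos":[[-43,1,0],[-86,3,0],[-129,4,0],[-172,6,0],[-215,7,0],[-258,8,0],[-300,10,0],[-340,11,0]],"spin":[5,10,15,20,25.5,30.5,35.5,40.5]}'
python3 -m pendant '{"delta_pos":[[0,0,20],[0,0,50]],"spin":[0,0]}'
python3 - <<'E'
from h import *
from scipy.spatial.transform import Rotation as R
o=get_obs(); r=R.from_quat(o['orientation']).as_matrix()
print(o['ee_pos'],o['ee_pos'][:2]@U,o['ee_pos'][:2]@V,np.degrees(np.arctan2(r[1,0],r[0,0])))
c=cam('side'); save(c,'s1.png',(200,180,270,200),2.9); c=cam('top'); save(c,'t1.png')
E
```

```text
time: 3.15
ee_pos: [543.4, -59.6, 218.7]
orientation: [0.768, 0.64, 0.0, 0.0]
force: [0.6, 0.5, 0.6]
gripper_width: 0.8
grasp_force: 0.0
time: 3.35
ee_pos: [543.8, -59.0, 169.0]
orientation: [0.768, 0.641, 0.001, 0.001]
force: [-0.5, 0.0, -0.5]
gripper_width: 0.8
grasp_force: 0.0
[543.79123829 -59.00423048 169.04055142] 40.12985177798869 -545.508941311604 79.73753441201599
```

View pics/s1.png

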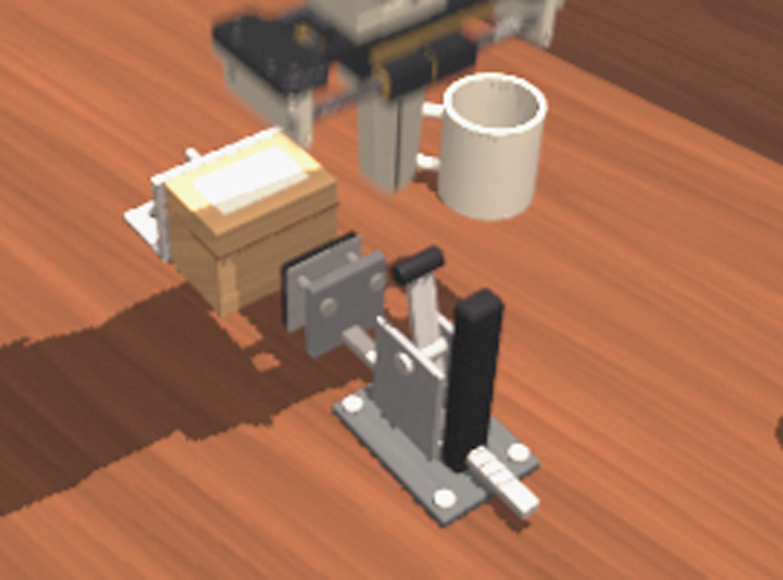

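The fingers are at crop (390,150), on the jaw side of the bar. The jaw and pad are in plain view. I'll lower and touch the bar.

```bash
python3 -m pendant '{"delta_pos":[[0,0,25],[0,0,49],[-6,0,49],[-12,0,49],[-14,0,49],[-14,0,49]],"spin":[0,0,0,0,0,0]}'
for i in 1; do python3 -m pendant '{"delta_pos":[[-2,0,0],[-2,0,0]],"spin":[0,0]}'; done
python3 -m pendant '{"delta_pos":[[-2,0,0],[-2,0,0]],"spin":[0,0]}'
python3 -m pendant '{"delta_pos":[[-2,0,0],[-2,0,0]],"spin":[0,0]}'
python3 -m pendant '{"delta_pos":[[-2,0,0],[-2,0,0]],"spin":[0,0]}'
```

```text
time: 4.05
ee_pos: [540.7, -72.1, 121.1]
orientation: [0.767, 0.642, 0.001, 0.001]
force: [0.1, 0.2, 0.3]
gripper_width: 0.3
grasp_force: 0.0
time: 4.25
ee_pos: [539.9, -73.7, 120.1]
orientation: [0.767, 0.642, 0.0, 0.0]
force: [0.5, -0.0, 0.5]
gripper_width: 0.5
grasp_force: 0.0
time: 4.45
ee_pos: [539.5, -75.3, 119.8]
orientation: [0.767, 0.642, 0.0, -0.0]
force: [0.4, 1.5, 0.5]
gripper_width: 0.1
grasp_force: 0.7
time: 4.65
ee_pos: [539.2, -77.3, 119.8]
orientation: [0.767, 0.642, 0.0, 0.0]
force: [0.9, 4.2, 2.2]
gripper_width: 0.6
grasp_force: 1.8
time: 4.85
ee_pos: [538.8, -79.4, 119.8]
orientation: [0.767, 0.642, 0.0, 0.0]
force: [1.3, 4.5, 3.3]
gripper_width: 0.9
grasp_force: 2.2
```

```bash
python3 -m pendant '{"delta_pos":[[-5,0,0],[-10,0,0],[-15,0,0],[-19,0,0],[-22,0,0],[-23,0,0],[-23,0,0]],"spin":[0,0,0,0,0,0,0]}'
python3 - <<'E'
from h import *
o=get_obs(); print('u',o['ee_pos'][:2]@U,o['force'])
c=cam('side'); save(c,'s2.png',(200,180,270,200),2.9)
for n in ('jaw','trigger','gift_box','clamp'):
    for r in outline_of('side',n)[:1]:
        p=pts(c,r['region']); a=p[:,:2]@U; print(n,r['conf'],r['region'].sum(),np.percentile(a,[2,10,25,50,75,90,98]).round(1))
E
```

```text
time: 5.55
ee_pos: [534.8, -101.8, 119.7]
orientation: [0.767, 0.642, 0.0, -0.0]
force: [2.7, 7.5, 3.9]
gripper_width: 0.6
grasp_force: 3.4
u -3.613755297303271 [2.6554334  7.45956071 3.89205403]
jaw 0.63 850 [ 77.5  81.7  82.6  83.8 110.2 112.1 117.2]
trigger 0.61 270 [-27.2 -26.2 -23.8 -19.1 -15.6 -12.7 -10.8]
gift_box 0.74 1728 [151.6 152.7 153.9 168.7 195.6 211.9 219.8]
clamp 0.62 4511 [-79.6 -63.7 -54.6 -21.9  24.4  83.9 112.6]
```

View pics/s2.png

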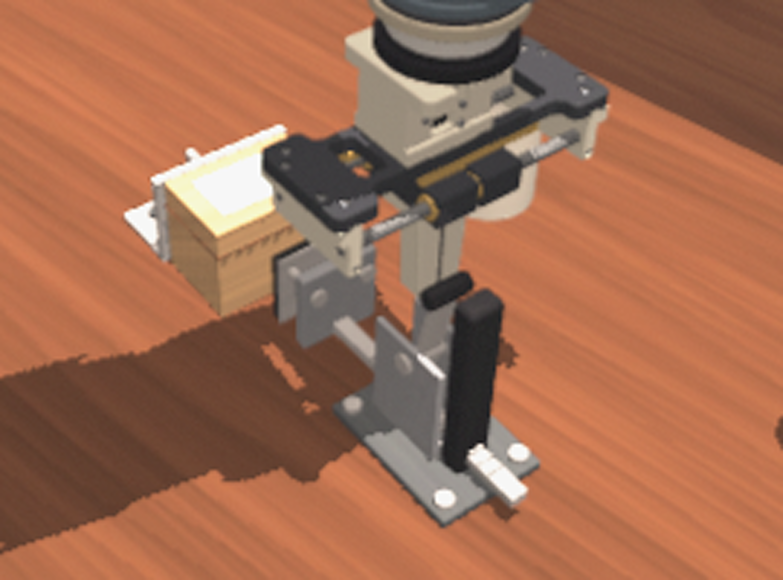

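The bar is pulled close to the grip, and the jaw has advanced about 8 mm (rear face now about u=83). The box is untouched. I'll do two more full pulls.

```bash

python3 -m pendant '{"delta_pos":[[8,0,0],[16,0,0],[24,0,0],[29,0,0],[29,0,0],[29,0,0]],"spin":[0,0,0,0,0,0]}'
python3 -m pendant '{"delta_pos":[[-6,0,0],[-12,0,0],[-18,0,0],[-24,0,0],[-28,0,0],[-30,0,0],[-30,0,0]],"spin":[0,0,0,0,0,0,0]}'
python3 -m pendant '{"delta_pos":[[8,0,0],[16,0,0],[24,0,0],[29,0,0],[29,0,0],[29,0,0]],"spin":[0,0,0,0,0,0]}'
python3 -m pendant '{"delta_pos":[[-6,0,0],[-12,0,0],[-18,0,0],[-24,0,0],[-27,0,0],[-29,0,0],[-29,0,0]],"spin":[0,0,0,0,0,0,0]}'
python3 -m pendant '{"delta_pos":[[8,0,0],[16,0,0],[24,0,0],[29,0,0],[29,0,0],[29,0,0]],"spin":[0,0,0,0,0,0]}'
cat >> h.py <<'E'
def look(tag,pic=False):
    o=get_obs(); print('t',o['time'],'u',round(o['ee_pos'][:2]@U,1),o['force'].round(1) if hasattr(o['force'],'round') else o['force'])
    c=cam('side')
    if pic: save(c,tag+'.png',(200,200,200,150),4)
    for n in ('jaw','gift_box'):
        for r in outline_of('side',n)[:1]:
            p=pts(c,r['region']); a=p[:,:2]@U; k=(p[:,2]>15)&(p[:,2]<74)
            h,e=np.histogram(a[k],bins=np.arange(60,230,2)); print(n,round(r['conf'],2),{int(x):int(y) for x,y in zip(e,h) if y>8})
E
python3 -c "
from h import *
look('s3',True)"
```

```text
time: 6.4
ee_pos: [539.7, -73.6, 119.6]
orientation: [0.767, 0.642, -0.0, 0.0]
force: [0.2, 0.2, -0.2]
gripper_width: 0.4
grasp_force: 0.0
time: 7.1
ee_pos: [534.7, -103.3, 119.9]
orientation: [0.767, 0.641, 0.001, -0.0]
force: [2.0, 7.3, 2.8]
gripper_width: 0.4
grasp_force: 3.4
time: 7.7
ee_pos: [539.6, -74.6, 119.7]
orientation: [0.767, 0.642, -0.0, 0.0]
force: [0.1, 0.1, -0.4]
gripper_width: 0.1
grasp_force: 0.0
time: 8.4
ee_pos: [534.7, -103.3, 119.9]
orientation: [0.767, 0.641, 0.001, -0.0]
force: [1.8, 6.3, 3.3]
gripper_width: 0.6
grasp_force: 3.4
time: 9.0
ee_pos: [539.6, -74.6, 119.6]
orientation: [0.767, 0.642, -0.0, 0.0]
force: [-1.2, -1.2, 0.3]
gripper_width: 0.5
grasp_force: 0.0
t 9.0 u 24.0 [-1.2 -1.2  0.3]
jaw 0.71 {96: 30, 98: 28, 100: 264, 102: 169, 104: 17, 106: 15, 108: 9, 126: 9, 128: 118, 130: 68, 132: 22, 134: 18, 136: 16}
```

View pics/s3.png

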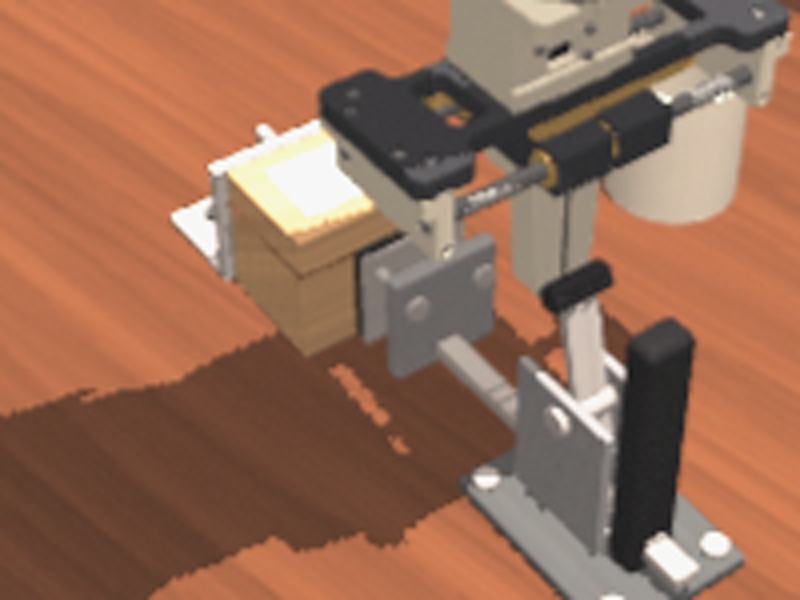

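The jaw has travelled about 27 mm. The pad's front is at about u=139 and the box face at about 154, so the gap is about 15 mm plus 3 mm to the stop. I'll do two more full pulls, checking after each one.

```bash

python3 -m pendant '{"delta_pos":[[-6,0,0],[-12,0,0],[-18,0,0],[-24,0,0],[-27,0,0],[-29,0,0],[-29,0,0]],"spin":[0,0,0,0,0,0,0]}'
python3 -m pendant '{"delta_pos":[[8,0,0],[16,0,0],[24,0,0],[29,0,0],[29,0,0],[29,0,0]],"spin":[0,0,0,0,0,0]}'
python3 -c "
from h import *
look('s4',True)"
```

```text
time: 9.85
ee_pos: [534.7, -103.2, 119.9]
orientation: [0.767, 0.641, 0.001, -0.0]
force: [3.5, 6.8, 2.2]
gripper_width: 0.9
grasp_force: 3.3
time: 10.45
ee_pos: [539.6, -74.6, 119.6]
orientation: [0.767, 0.642, -0.0, 0.0]
force: [-0.6, -0.4, -0.4]
gripper_width: 0.4
grasp_force: 0.0
t 10.45 u 24.0 [-0.6 -0.4 -0.4]
jaw 0.76 {104: 20, 106: 19, 108: 122, 110: 309, 112: 51, 114: 13, 116: 11, 136: 41, 138: 115, 140: 32, 142: 20, 144: 19}
gift_box 0.65 {150: 29, 152: 178, 154: 91, 156: 9, 160: 15, 162: 11, 164: 11, 168: 14, 172: 12, 174: 10, 176: 15, 182: 15, 184: 10, 188: 11, 190: 9, 192: 12, 198: 12, 200: 13, 204: 14, 208: 10, 210: 15, 214: 11, 216: 11}
```

```bash

python3 -m pendant '{"delta_pos":[[-6,0,0],[-12,0,0],[-18,0,0],[-24,0,0],[-27,0,0],[-29,0,0],[-29,0,0]],"spin":[0,0,0,0,0,0,0]}'
python3 -c "
from h import *
look('s5',True)"
python3 -m pendant '{"delta_pos":[[8,0,0],[16,0,0],[24,0,0],[29,0,0],[29,0,0],[29,0,0]],"spin":[0,0,0,0,0,0]}'
python3 -c "
from h import *
look('s6',True)"
```

```text
time: 11.3
ee_pos: [534.8, -103.0, 119.9]
orientation: [0.767, 0.641, 0.001, -0.0]
force: [2.0, 8.0, 3.7]
gripper_width: 0.3
grasp_force: 3.8
t 11.3 u -4.8 [2.  8.  3.7]
jaw 0.79 {110: 16, 116: 41, 118: 254, 120: 89, 122: 12, 124: 11, 142: 28, 144: 115, 146: 29, 148: 13, 150: 23, 152: 12}
gift_box 0.96 {152: 40, 154: 149, 156: 45, 158: 13, 160: 10, 162: 13, 164: 10, 166: 9, 168: 10, 172: 11, 174: 12, 176: 12, 178: 11, 180: 10, 184: 11, 186: 15, 192: 12, 194: 13, 196: 12, 200: 14, 204: 12, 208: 12, 212: 11, 214: 11, 216: 10}
time: 12.05
ee_pos: [539.5, -74.6, 119.6]
orientation: [0.767, 0.642, -0.0, 0.0]
force: [0.6, -0.2, -0.0]
gripper_width: 0.4
grasp_force: 0.0
t 12.05 u 24.0 [ 0.6 -0.2 -0. ]
jaw 0.57 {110: 12, 112: 30, 116: 46, 118: 293, 120: 100, 122: 15, 124: 11, 126: 10, 142: 9, 144: 98, 146: 60, 148: 22, 150: 19, 152: 16}
gift_box 0.64 {152: 12, 154: 126, 156: 94, 158: 18, 162: 16, 164: 14, 168: 12, 170: 12, 172: 12, 176: 10, 180: 15, 182: 10, 184: 13, 188: 11, 190: 10, 192: 12, 196: 11, 198: 11, 200: 9, 202: 9, 206: 10, 208: 12, 210: 9, 214: 11, 216: 12, 218: 10, 222: 11}
```

View pics/s6.png

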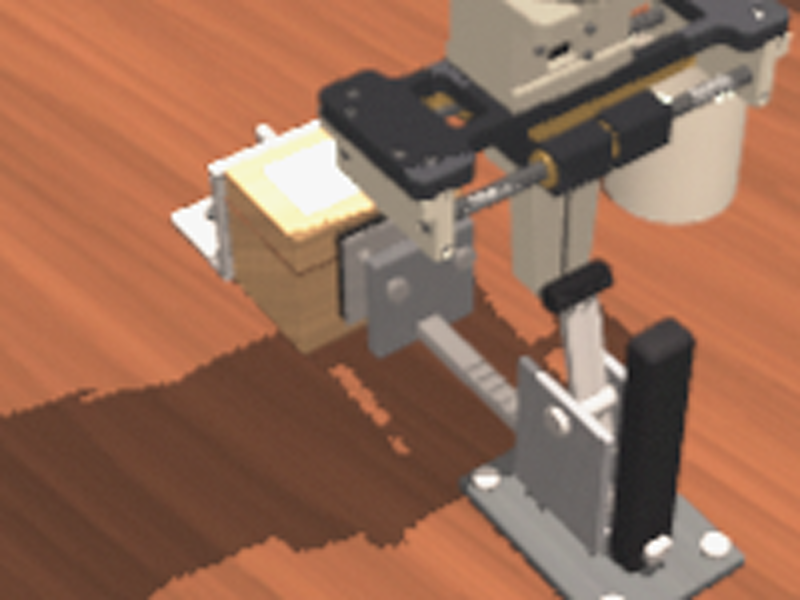

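Pad touches the box (crop (345,270)), gap slightly shrunk: spring squeezed about 2 mm. Now a slow partial pull, measuring.

```bash
cat >> h.py <<'E'
def sq(n=4):
    o=get_obs(); J=[];P=[];B=[]
    for i in range(n):
        c=cam('side')
        for r in outline_of('side','jaw')[:1]:
            p=pts(c,r['region']); a=p[(p[:,2]>15)&(p[:,2]<74)][:,:2]@U
            h,e=np.histogram(a,bins=np.arange(60,180,1)); j=e[h.argmax()]+.5; j=np.median(a[abs(a-j)<3]); J.append(j)
            q=a[(a>j+12)&(a<j+32)]; h,e=np.histogram(q,bins=np.arange(60,180,1)); k=e[h.argmax()]+.5; P.append(np.median(q[abs(q-k)<2.5]))
        for r in outline_of('side','gift_box')[:1]:
            p=pts(c,r['region']); a=p[(p[:,2]>15)&(p[:,2]<74)][:,:2]@U; h,e=np.histogram(a,bins=np.arange(60,180,1)); k=e[h.argmax()]+.5; B.append(np.median(a[abs(a-k)<2.5]))
    f=lambda x:np.round(x,1)
    print('t',round(o['time'],2),'u',f(o['ee_pos'][:2]@U),'F',f(np.dot(o['force'][:2],U)),'jaw',f(J),'pad',f(P),'box',f(B),'squeeze',f(28.4-np.mean(P)+np.mean(J)))
    return c
E
python3 -c "
from h import *
sq()"
python3 -m pendant '{"delta_pos":[[-5,0,0],[-10,0,0],[-14,0,0],[-18,0,0],[-20,0,0],[-21,0,0],[-21,0,0]],"spin":[0,0,0,0,0,0,0]}'
python3 -c "
from h import *
sq()"
```

```text
t 12.2 u 23.8 F -0.0 jaw [119.3 119.2 119.3 119.3] pad [145.8 145.8 145.7 145.9] box [156.  155.8 155.8 155.9] squeeze 1.9
time: 13.5
ee_pos: [536.4, -94.8, 120.3]
orientation: [0.767, 0.642, 0.001, 0.0]
force: [1.0, 8.7, 6.4]
gripper_width: 0.5
grasp_force: 4.3
t 13.5 u 3.6 F 8.7 jaw [124.2 124.3 124.1 124.2] pad [146.9 146.9 146.8 146.9] box [156.9 156.7 156.9 156.8] squeeze 5.7
```

```bash

python3 -m pendant '{"delta_pos":[[-2,0,0],[-4,0,0],[-5,0,0],[-6,0,0],[-6,0,0],[-6,0,0]],"spin":[0,0,0,0,0,0]}'
python3 -c "
from h import *
c=sq(); save(c,'s7.png',(200,200,200,150),4)
r=outline_of('side','stop')[0]; p=pts(c,r['region']); print('stop u',np.percentile(p[(p[:,2]>15)][:,:2]@U,[2,10,25,50,75,90]).round(1))
r=outline_of('side','gift_box')[0]; p=pts(c,r['region']); print('box far u',np.percentile(p[:,:2]@U,[95,98,99.5]).round(1))"
```

```text
time: 14.7
ee_pos: [535.3, -100.6, 120.2]
orientation: [0.767, 0.642, 0.001, -0.0]
force: [1.4, 8.6, 5.8]
gripper_width: 0.3
grasp_force: 4.6
t 14.7 u -2.3 F 8.7 jaw [126.7 126.5 126.6] pad [146.9 146.9 146.8] box [156.8 156.7 156.9 157.1] squeeze 8.1
stop u [224.7 225.8 227.1 229.3 232.5 264.4]
box far u [221.9 224.1 227. ]
```

View pics/s7.png

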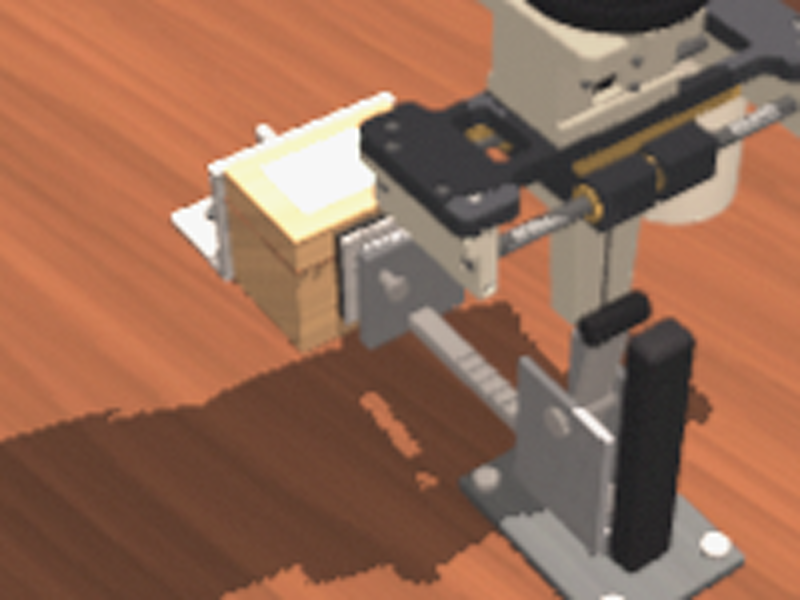

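The box is against the stop: pad and box stayed still while the jaw moved on. The pin heads stand out behind the jaw, and the squeeze is about 8.1 mm. I'll add a small trim towards 9 mm.

```bash

python3 -m pendant '{"delta_pos":[[-1,0,0],[-2,0,0],[-2,0,0],[-2,0,0],[-2,0,0]],"spin":[0,0,0,0,0]}'
python3 -c "
from h import *
sq()"
```

```text
time: 15.9
ee_pos: [535.0, -102.5, 120.1]
orientation: [0.767, 0.642, 0.001, -0.0]
force: [1.8, 9.7, 5.4]
gripper_width: 0.3
grasp_force: 4.7
t 15.9 u -4.2 F 9.9 jaw [127.5 127.4 127.4] pad [147.3 146.8 147.2] box [156.8 156.9 156.9 156.8] squeeze 8.7
```

Squeeze is about 8.8 mm, steady, with the trigger held.

```bash
python3 -c "
from cell import finish_job
print(finish_job())"
```

```text
the job is handed in; nothing more can be done
None
```

I handed the job in with the box pressed against the stop and the trigger held; the pad spring was squeezed about 8.7 mm by the camera (half way is 9 mm), and I only touched the trigger.

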